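Refit the spill guard on a refrigerator shelf

ROBOT

A 6-joint arm with a two-finger parallel gripper is mounted at the origin on the work surface. World frame = base frame: x ahead of the robot, y to its left, z up, the work surface at z = 0. Lengths are in mm, angles in rad, forces in N, time in s.
With the tool pointing down it reaches from about 400 to 925 mm from the base axis. Payload 12.5 kg.
Tool frame: the origin (TCP) lies midway between the tips of the shut fingers; the grasp point (between the pads) lies 19 mm behind it (env.pinch_z is the z of the grasp point in the tool frame, in mm); z points along the fingers, y is the line along which they close (so a half turn about z gives the same grasp; the last joint's range is limited). The gripper opens to 95 mm and grips with 3 to 60 N. Pads are 20 mm wide; open, the fingers measure 119 mm over their backs; the gripper's body (75 mm by 180 mm) begins 59 mm behind the grasp point.
Start: joints at [1.074, 0.491, 1.559, -0, 1.092, -0.106], TCP at [238.065, 577.903, 214.661] pointing down, gripper open.
Joint ranges: [-3.1, 3.1], [-0.84, 2.19], [0.05, 2.79], [-1.13, 4.28], [0.06, 2.93], [-2.69, 2.69]. Speed limits (rad/s): [2.22, 2.22, 2.79, 3.14, 3.14, 3.14].

INTERFACE

Orientations are given as [roll, pitch, yaw] about the fixed x, y, z axes, in that order (R = Rz(yaw) Ry(pitch) Rx(roll)).
In Python, from cell import env, eyes gives the robot as it stands.
- The arm moves only by the shell command python3 -m inch 'ROWS'. ROWS is JSON, a list of rows, each a list of 3 entries, a list of its own where there are three numbers: the shift along the tool's x, y, z in units of 60 mm (1.0 is 60 mm), then the turn about the tool's z in units of 5 degrees (1.0 is 5 degrees), then the closure, from -1 (fully open) to 1 (shut). In form: [[[tx, ty, tz], turn, claw], ...]. A call has exactly 10 rows; each row shifts and turns the commanded pose from where the row before left it, along the tool's axes as they then stand; what a row does not reach is not made up. A row lasts 1/8 s, in which the tool goes at most 62.5 mm and 10.7 degrees, less where a joint would pass 70% of its speed; a pose out of reach is approached as far as the arm can. A call is refused whole if a number of a shift passes 1 or a number of a turn 1, either way. A call with a gripper value outside its range is refused whole. The fingers move at their own pace and stop on an object; the grip force is fixed at half the most. Time passes only in rows, so rows that do not move let the fingers close, or fill a call up. It gives the time, the measured TCP pose, the force, the opening and the grip force at its end, in the units of the state.
- env.state(): the state, without advancing time (a new reading comes with each control period).
- eyes.read_camera(name): name is "scene" or "top"; returns a dict with "pixels" (420x560x3 uint8, red, green, blue), "fx", "fy", "cx", "cy" (pixels), "distortion" ([k1, k2, p1, p2, k3] as OpenCV has them; the pictures are not rectified), "extrinsics" (4x4, takes a point from world to camera coordinates). Camera axes: x right, y down, z forward; pixel columns grow to the right and rows downward; lengths in mm; the calibration is good to about 2 mm. A picture is of the moment at which its call begins. There is no depth.
- env.job_done(): hands the job in; it is judged then, once.
Trained networks look in a picture, given as the dict that the camera call returned (one of the last four; its "shot" number tells which), for a name from the list of things; names that differ only in an ending like _2 or _b are one class to them, and where a whole thing is asked for, a point or a joint stands for the part that bears it (a point fixed in the world has none). Each returns a list of dicts, best first, with "score" (0 to 1); they miss things now and then, are a little off and sometimes report something else, mostly with a low value. They report only what shows in the picture. A call takes as long as a camera call. They do not tell look-alikes from the thing itself.
- eyes.boxes_of(name, picture): "centre" ([row, column] in pixels, amid what is visible of it).
- eyes.cut_out(name, picture): "mask" (420x560 bool, what is visible of it) and "centre" ([row, column] in pixels, amid what is visible of it).
- eyes.spot_point(name, picture): "centre" ([row, column] in pixels: a listed point, or the origin of a listed thing).
The state is a dict: "t": time; "joints": joint angles; "qvel": joint speeds; "tau": joint torques, N m; "eef_pos": TCP position; "tcp_rot": TCP orientation; "ft_force": force on the tool from outside, world axes, zero at the start; "moment": the same for the moment, N m; "opening": opening from 0.0 (shut) to 1.0 (fully open); "grip_force": force on a finger pad.
Only numpy, scipy, OpenCV 4.12 (cv2) and the standard library are available. Lean on these libraries where they do the work, as an engineer would, in place of code of your own. Each camera call takes 0.05 s, during which the arm holds its last target. There are 200 camera calls.

TASK

Pick up the metal spill guard and turn it so that the notch in its thin edge faces the ridge on the hinged grey flap of the refrigerator shelf; then slide the thin edge fully home under the flap, notch in line with the ridge, without lifting the flap and without moving the other things about. Finish while still holding the guard firmly pressed down flat on the shelf deck: do not let go.

Things in the scene. Friction and masses are not known exactly. Their poses are not given: they have to be found in the camera images.
- guard: Spill guard: loose L-shaped aluminium strip, 0.13-0.21 kg, 120 mm long (its y), on the mat at first. Upright leg 10 mm thick (x -5 to +5), 40 mm high, full length: pinch it from above, fingers closing along x. Flat tongue 4 mm thick from the leg to x = +65; its thin free edge has a notch 16 wide, 12 deep at y = 0. Origin: underside, mid-leg; x towards the notched edge, z up.
- guard_tip (a point): Middle of the guard's thin notched edge, at x = +65, y = 0, z = +2 mm in the guard's frame (in the mouth of the notch).
- deck: Level white top of the fixed shelf, 20 mm above the counter. Origin on its face, where the guard's origin lies when fully home with x axes alike; x from the front lip to the flap, z up. It reaches x -86 to +259 (front lip flush to -100), y +-128 mm. Flap edge at x = +37. Under the flap a fixed stop bar, 6 mm high, y +-80, face at x = +65: the thin edge meets it 28 mm behind the flap's edge.
- flap (a joint): Hinge of the light grey flap (60 g), rad: 0 = down as at the start, grows as its front edge lifts (to 1.2; no spring). Flap 4 mm thick, 200 wide (deck y +-100), from its hinge at deck x = +158 to its front edge at x = +37. At 0 it is level, with an open gap of 8 mm between its underside and the deck. A ridge 8 wide, 5 high runs front to back on its top along deck y = 0.
- flap_edge (a point): Middle of the flap's front edge, halfway through its thickness: deck (+37, 0, +10) mm when down.
- mat: Black ribbed rubber mat, fixed, 6 mm thick, 320 by 260 mm; origin under it, it reaches x -120 to +200, y -130 to +130 mm. The guard, the butter box and the cup stand on it.
- tub: Bystander: food tub with a green lid, 75 x 130 x 55 mm, on the rear of the shelf deck behind the flap. Origin under its middle.
- jar: Bystander: small jar, 40 mm across, 55 mm high, on the deck's front left corner (deck about x = -60, y = +100). Origin under its middle.
- butter: Bystander: plain white butter box, 50 x 80 x 40 mm, on the far end of the mat. Origin under its middle.
- cup: Bystander: small white cup, 52 mm across, 45 mm high, on the far end of the mat. Origin under its middle.
- pot: Bystander: small blue-glazed pot, 40 mm across, 50 mm high, on the deck's front right corner (deck about x = -60, y = -100). Origin under its middle.
- shaker: Bystander: small steel shaker, 36 mm across, 45 mm high, on the mat's near left corner. Origin under its middle.
Mind the look-alikes: they are no part of the job. Of the things like the guard, leave any that is purple or red; of the rest the smaller one is meant.

How it is judged (in metres and radians):
On the way, in this order (a step that is already met when the one before it is completed fails the run):
1. the guard is carried in the fingers, clear of the mat (height (world z) of guard above 0.025 m and contact force between the fingers and guard above 1 N), for 0.1 s.
2. the guard's notched edge is home under the flap, flat on the deck (x of guard_tip in the frame of deck above 0.055 m and x of guard in the frame of deck below 0.006 m and y of guard_tip in the frame of deck between -0.01 and 0.01 m and angle between the x axis of guard and the x axis of deck, either way round below 0.08 rad and angle between guard's own z axis and vertical below 0.04 rad and z of guard in the frame of deck between -0.003 and 0.003 m), for 0.1 s.
At the end, for the whole second after the job is handed in: Guard flat on the deck (0.04 rad, 3 mm), notched edge at least 18 mm under the flap, square within 0.08 rad, notch within 10 mm of the ridge line, flap down (under 0.03 rad), fingers still touching the guard and pressing it on the deck with over 5 N (weight included) (all of step 2 and contact force between guard and deck above 5 N and contact force between the fingers and guard above 2 N and value of joint flap below 0.03 rad and linear speed of guard below 0.02 m/s); the arm keeps its last pose, push and grip.
It fails at once if the flap is lifted (front edge more than about 7 mm) (value of joint flap above 0.06 rad).
It fails at once if a bystander is moved more than 30 mm or tipped over (distance of any of tub, jar, butter, cup, pot, shaker from where it was at the start of the episode above 0.03 m or angle between any of tub, jar, butter, cup, pot, shaker's own z axis and vertical above 0.35 rad).
It also fails if it takes over 40 s, if anything falls off the work surface, if the arm or the gripper's body presses on something with over 40 N, if the wrist force passes 120 N, or if a joint passes its speed limit or range.

## Working session

There is one attempt and no reset: what is moved stays moved. The work goes in short steps, Python scripts to look and compute and a shell command to move; the robot and the scene stay as the last step left them, time stands still between calls to the robot, and variables do not carry over. Pictures are saved under pics/ and viewed, at most 10 in all, crops included, and the job is handed in when it is done.

```bash
mkdir -p pics
cat > h.py <<'E'
import numpy as np, cv2
from cell import env, eyes
def K(p): return np.array([[p["fx"],0,p["cx"]],[0,p["fy"],p["cy"]],[0,0,1.]])
def ray(p,rc,z):
    u=cv2.undistortPoints(np.array([[[rc[1],rc[0]]]],float),K(p),np.array(p["distortion"],float))[0,0]
    E=np.array(p["extrinsics"]);R=E[:3,:3];t=E[:3,3]
    o=-R.T@t;d=R.T@np.array([u[0],u[1],1]);return o+d*(z-o[2])/d[2]
def proj(p,P):
    E=np.array(p["extrinsics"]);r,_=cv2.Rodrigues(E[:3,:3])
    return cv2.projectPoints(np.array(P,float).reshape(-1,1,3),r,E[:3,3],K(p),np.array(p["distortion"],float))[0][:,0]
def save(p,n): cv2.imwrite("pics/"+n,p["pixels"][:,:,::-1])
E
python3 - <<'E'
from h import *
print(env.state(), env.pinch_z)
for c in ("scene","top"):
    p=eyes.read_camera(c);save(p,c+"0.png")
    E=np.array(p["extrinsics"]);print(c,(-E[:3,:3].T@E[:3,3]).round(),p["fx"])
    for n,z in dict(guard=6,guard_tip=8,deck=20,flap_edge=30,mat=0,tub=20,jar=20,butter=6,cup=6,pot=20,shaker=6).items():
        for d in eyes.spot_point(n,p)[:3]: print(n,np.round(d["centre"]),round(d["score"],2),ray(p,d["centre"],z).round())
E
```

```text
{'t': 0.0, 'joints': array([ 1.07441661e+00,  4.91609463e-01,  1.55948031e+00, -6.19166409e-05,
        1.09170318e+00, -1.05606448e-01]), 'qvel': array([ 6.99228639e-04,  5.00107043e-04, -4.98207309e-04, -4.73251559e-04,
       -4.42457597e-05,  5.97595309e-04]), 'tau': array([-4.26566512e-04, -6.12640572e+01, -2.58187419e+01,  6.92199077e-02,
        4.81659151e-02, -1.29475206e-04]), 'eef_pos': array([237.9363146 , 577.6548933 , 214.02012257]), 'tcp_rot': array([-3.14039325e+00, -7.19184714e-05,  2.75084792e+00]), 'ft_force': array([ 0.58960212, -0.19728735,  0.14410401]), 'moment': array([ 0.00115521,  0.03921438, -0.05378802]), 'grip_force': 0.0, 'opening': 0.998894841726408} -18.8
scene [1081.  260.  843.] 465.5489106484412
guard [249. 343.] 0.9 [553. 213.   6.]
guard [158. 335.] 0.87 [307. 128.   6.]
guard [254. 446.] 0.8 [492. 424.   6.]
guard_tip [195. 441.] 0.83 [337. 392.   8.]
guard_tip [280. 347.] 0.65 [622. 241.   8.]
guard_tip [173. 365.] 0.64 [332. 208.   8.]
deck [185. 179.] 0.71 [ 524. -184.   20.]
flap_edge [194. 172.] 0.92 [ 559. -181.   30.]
mat [250. 334.] 0.81 
[... 333 characters left out ...]
   6.]
guard [205. 210.] 0.84 [553. 202.   6.]
guard [306. 154.] 0.79 [318. 318.   6.]
guard_tip [178. 192.] 0.97 [617. 247.   8.]
guard_tip [302. 205.] 0.78 [329. 204.   8.]
guard_tip [206.  77.] 0.71 [542. 511.   8.]
deck [220. 376.] 0.85 [ 524. -189.   20.]
flap_edge [203. 376.] 0.87 [ 563. -187.   30.]
mat [207. 215.] 0.78 [551. 193.   0.]
tub [131. 371.] 0.96 [ 743. -180.   20.]
jar [249. 339.] 0.5 [ 456. -103.   20.]
jar [138. 194.] 0.41 [714. 246.  20.]
jar [207. 214.] 0.36 [547. 192.  20.]
butter [135. 240.] 0.77 [728. 139.   6.]
cup [140. 195.] 0.61 [712. 247.   6.]
pot [248. 421.] 0.83 [ 462. -295.   20.]
pot [251. 334.] 0.33 [451. -92.  20.]
shaker [244. 167.] 0.5 [458. 299.   6.]
```

View pics/scene0.png

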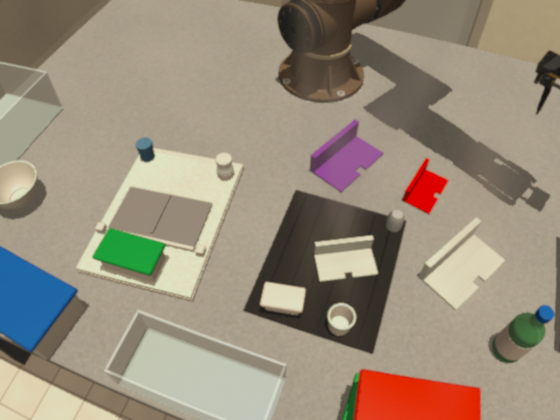

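View pics/top0.png

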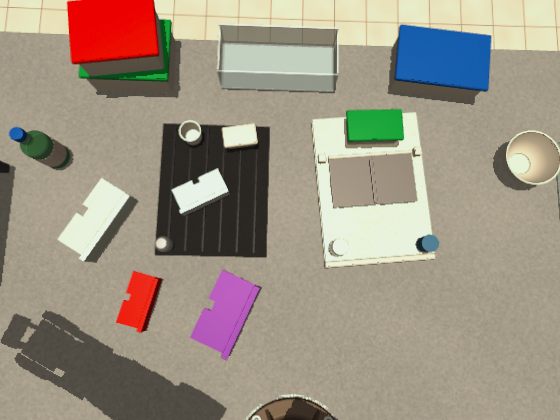

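Guard-like things in the top picture are: white on the mat (row 190, col 200), a larger white one at left (220, 95), red (300, 138) and purple (312, 225). With purple and red excluded, the smaller of the two white ones is the one on the mat. It stands between the butter, cup and shaker, with its notch facing away from the robot. I'll confirm it in a crop and fit the poses to the masks.

```bash
cat > fit.py <<'E'
from h import *
from scipy.optimize import minimize
def box(x0,x1,y0,y1,z0,z1): return np.array([[x,y,z] for x in(x0,x1) for y in(y0,y1) for z in(z0,z1)],float)
GUARD=[box(-5,5,-60,60,0,40),box(5,53,-60,60,0,4),box(53,65,-60,-8,0,4),box(53,65,8,60,0,4)]
FLAP=[box(37,158,-100,100,8,12)]
def tf(P,x,y,a,z): c,s=np.cos(a),np.sin(a);return np.c_[x+c*P[:,0]-s*P[:,1],y+s*P[:,0]+c*P[:,1],P[:,2]+z]
def sil(p,parts,x,y,a,z):
    m=np.zeros((840,1120),np.uint8)
    for P in parts:
        q=proj(p,tf(P,x,y,a,z))*2+.5
        cv2.fillConvexPoly(m,cv2.convexHull((q*16).round().astype(np.int32)),1,shift=4)
    return cv2.GaussianBlur(m.astype(np.float32),(0,0),2)
def fit(views,parts,x0,z):
    M=[cv2.GaussianBlur(cv2.resize(m.astype(np.float32),(1120,840),interpolation=cv2.INTER_NEAREST),(0,0),2) for _,m in views]
    def f(v):
        return sum(np.abs(sil(p,parts,v[0],v[1],v[2]/100,z)-m).sum()/m.sum() for (p,_),m in zip(views,M))/len(M)
    best=None
    for da in(-15,0,15):
        s=np.array(x0)+[0,0,da];r=minimize(f,s,method="Nelder-Mead",options=dict(initial_simplex=[s,s+[12,0,0],s+[0,12,0],s+[0,0,12]],xatol=.05,fatol=1e-4))
        if best is None or r.fun<best.fun: best=r
    return best.x[0],best.x[1],best.x[2]/100,best.fun
def near(name,p,rc):
    L=[d for d in eyes.cut_out(name,p) if np.hypot(*(np.array(d["centre"])-rc))<25]
    return L[0]["mask"]
E
python3 - <<'E'
from fit import *
T=eyes.read_camera("top");S=eyes.read_camera("scene")
gt,gs=near("guard",T,(190,200)),near("guard",S,(258,346))
ft,fs=near("flap_edge",T,(180,373)),near("flap_edge",S,(218,160))
for v in([(T,gt)],[(S,gs)],[(T,gt),(S,gs)]): print("guard",np.round(fit(v,GUARD,[565,205,35],6),3))
for v in([(T,ft)],[(S,fs)],[(T,ft),(S,fs)]): print("deck",np.round(fit(v,FLAP,[524,-187,8],20),3))
g=fit([(T,gt),(S,gs)],GUARD,[565,205,35],6);d=fit([(T,ft),(S,fs)],FLAP,[524,-187,8],20)
out=[]
for p,c in((T,(190,200)),(S,(258,346)),(T,(195,373)),(S,(215,165))):
    k=3 
    im=cv2.resize(p["pixels"][:,:,::-1],None,fx=k,fy=k,interpolation=cv2.INTER_CUBIC)
    for parts,q,z in((GUARD,g,6),(FLAP,d,20)):
        m=(cv2.resize(sil(p,parts,*q[:3],z),(560*k,420*k))>.5).astype(np.uint8)
        cv2.drawContours(im,cv2.findContours(m,0,2)[0],-1,(0,0,255),1)
    out.append(im[c[0]*k-150:c[0]*k+150,c[1]*k-200:c[1]*k+200])
cv2.imwrite("pics/fit.png",np.vstack([np.hstack(out[:2]),np.hstack(out[2:])]))
E
```

```text
guard [5.57685e+02 2.12387e+02 4.93000e-01 7.70000e-02]
guard [5.57375e+02 2.12620e+02 4.78000e-01 2.60000e-02]
guard [5.57871e+02 2.12170e+02 4.91000e-01 5.30000e-02]
deck [ 5.25038e+02 -1.88107e+02  1.00000e-01  3.80000e-02]
deck [ 5.23875e+02 -1.86804e+02  6.70000e-02  4.70000e-02]
deck [ 5.24800e+02 -1.87648e+02  9.10000e-02  4.80000e-02]
```

View pics/fit.png

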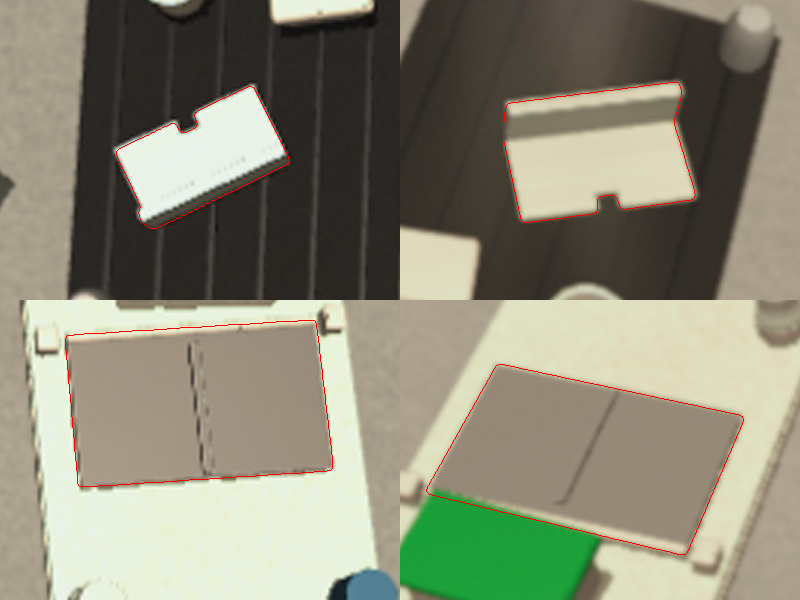

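The crop confirms it: the white guard on the mat, with its notch at crop (120, 185) facing world +x. The fits match the outlines: guard about (558, 212), yaw 0.485, and deck about (525, -188), yaw 0.088. First I turn by +39.8° and lower.

```bash
python3 -m inch '[[[0,0,0.2],1,-1],[[0,0,0.2],1,-1],[[0,0,0.2],1,-1],[[0,0,0.2],1,-1],[[0,0,0.2],1,-1],[[0,0,0.2],1,-1],[[0,0,0.2],1,-1],[[0,0,0.2],0.96,-1],[[0,0,0.2],0,-1],[[0,0,0],0,-1]]'
cat > go.py <<'E'
import sys
from h import *
x,y,z,yaw=map(float,sys.argv[1:5]);s=env.state();p=s["eef_pos"];w=s["tcp_rot"][2]
a=w;d=np.array([x,y,z])-p
print("t",s["t"],"pos",p.round(1),"rot",s["tcp_rot"].round(3),"F",s["ft_force"].round(1),"grip",s["grip_force"],s["opening"])
print("tool shift units",(np.array([np.cos(a)*d[0]+np.sin(a)*d[1],np.sin(a)*d[0]-np.cos(a)*d[1],-d[2]])/60).round(3),"turn",round(np.degrees(w-yaw)/5,3))
E
python3 go.py 557.6 212.4 15 2.056
```

```text
t: 2.75
eef_pos: [237.9, 577.6, 105.8]
tcp_rot: [-3.14, 0.001, 2.058]
ft_force: [-0.3, 0.1, 0.2]
opening: 1.0
grip_force: 0.0
t 2.75 pos [237.9 577.6 105.8] rot [-3.140e+00  1.000e-03  2.058e+00] F [-0.3  0.1  0.2] grip 0.0 1.0003847131365344
tool shift units [-7.872  1.859  1.514] turn 0.023
```

```bash
python3 -m inch '[[[-0.5,0.12,0],0,-1],[[-0.95,0.22,0],0,-1],[[-0.95,0.22,0],0,-1],[[-0.95,0.22,0],0,-1],[[-0.95,0.22,0],0,-1],[[-0.95,0.22,0],0,-1],[[-0.95,0.22,0],0,-1],[[-0.95,0.22,0],0,-1],[[-0.72,0.2,0],0,-1],[[0,0,0],0,-1]]'
python3 go.py 557.6 212.4 15 2.056
```

```text
t: 4.0
eef_pos: [559.1, 210.1, 107.0]
tcp_rot: [3.14, 0.0, 2.054]
ft_force: [-1.0, -0.2, 0.2]
opening: 1.0
grip_force: 0.0
t 4.0 pos [559.1 210.1 107. ] rot [3.14  0.    2.054] F [-1.  -0.2  0.2] grip 0.0 1.0003045738023937
tool shift units [ 0.045 -0.004  1.534] turn -0.026
```

```bash
python3 -m inch '[[[0.045,0,0.3],0,-1],[[0,0,0.3],0,-1],[[0,0,0.3],0,-1],[[0,0,0.3],0,-1],[[0,0,0.18],0,-1],[[0,0,0.1],0,-1],[[0,0,0.05],0,-1],[[0,0,0],0,-1],[[0,0,0],0,-0.5],[[0,0,0],0,0]]'
python3 go.py 557.6 212.4 15 2.056
```

```text
t: 5.25
eef_pos: [556.0, 214.7, 15.2]
tcp_rot: [3.141, 0.0, 2.056]
ft_force: [-0.3, -0.0, -0.3]
opening: 0.842
grip_force: 0.0
t 5.25 pos [556.  214.7  15.2] rot [3.141 0.    2.056] F [-0.3 -0.  -0.3] grip 0.0 0.8415666312071978
tool shift units [-0.047  0.006  0.004] turn 0.001
```

```bash
python3 -m inch '[[[0,0,0],0,0.4],[[0,0,0],0,0.7],[[0,0,0],0,1],[[0,0,0],0,1],[[0,0,0],0,1],[[0,0,0],0,1],[[0,0,0],0,1],[[0,0,0],0,1],[[0,0,0],0,1],[[0,0,0],0,1]]'
python3 go.py 557.6 212.4 15 2.056
```

```text
t: 6.5
eef_pos: [555.9, 214.7, 14.8]
tcp_rot: [3.141, -0.0, 2.056]
ft_force: [0.4, 0.7, 0.4]
opening: 0.107
grip_force: 30.0
t 6.5 pos [555.9 214.7  14.8] rot [ 3.141 -0.     2.056] F [0.4 0.7 0.4] grip 30.00001162290573 0.1069878119601424
tool shift units [-0.048  0.008 -0.003] turn 0.002
```

Gripped at an opening of 10 mm. I lift and turn now.

```bash
python3 -m inch '[[[0,0,-0.1],0,1],[[0,0,-0.2],0,1],[[0,0,-0.3],0,1],[[0,0,-0.3],0,1],[[0,0,-0.3],0.6,1],[[0,0,-0.3],1,1],[[0,0,-0.17],1,1],[[0,0,0],1,1],[[0,0,0],0.95,1],[[0,0,0],0,1]]'
python3 go.py 482.8 -188.6 31 1.659
```

```text
t: 7.75
eef_pos: [555.9, 214.7, 116.1]
tcp_rot: [3.141, -0.0, 1.66]
ft_force: [0.3, -0.4, -1.3]
opening: 0.102
grip_force: 30.0
t 7.75 pos [555.9 214.7 116.1] rot [ 3.141 -0.     1.66 ] F [ 0.3 -0.4 -1.3] grip 30.000347793102264 0.10176486857115986
tool shift units [-6.587 -1.81   1.419] turn 0.007
```

```bash
python3 -m inch '[[[-0.4,-0.1,0],0,1],[[-0.8,-0.22,0],0,1],[[-0.9,-0.25,0],0,1],[[-0.9,-0.25,0],0,1],[[-0.9,-0.25,0],0,1],[[-0.9,-0.25,0],0,1],[[-0.8,-0.22,0],0,1],[[-0.6,-0.17,0],0,1],[[-0.39,-0.1,0],0,1],[[0,0,0],0,1]]'
python3 go.py 482.8 -188.6 31 1.659
cat > look.py <<'E'
import sys
from fit import *
z=float(sys.argv[1]);gx,gy=map(float,sys.argv[2:4]);vs=[];fs=[]
for c in("top","scene"):
    p=eyes.read_camera(c);save(p,f"{c}_{sys.argv[4]}.png")
    rc=proj(p,[[gx+25,gy,z+10]])[0][::-1]
    try: m=near("guard",p,rc);print(c,"guard",np.round(fit([(p,m)],GUARD,[gx,gy,9],z),3))
    except IndexError: print(c,"guard missed")
    try: m=near("flap_edge",p,proj(p,[[620,-178,30]])[0][::-1]);print(c,"flap",np.round(fit([(p,m)],FLAP,[524.8,-187.6,9],20),3))
    except IndexError: print(c,"flap missed")
E
python3 look.py 107 483 -191 a
```

```text
t: 9.0
eef_pos: [482.3, -190.0, 115.5]
tcp_rot: [3.141, 0.0, 1.658]
ft_force: [0.0, 0.5, -0.7]
opening: 0.102
grip_force: 30.0
t 9.0 pos [ 482.3 -190.   115.5] rot [3.141 0.    1.658] F [ 0.   0.5 -0.7] grip 29.999652206897736 0.10185331211999828
tool shift units [0.023 0.01  1.408] turn -0.007
top guard [ 4.83462e+02 -1.91782e+02  1.07000e-01  1.42500e+00]
top flap [ 5.26809e+02 -1.91163e+02  1.31000e-01  2.61000e-01]
scene guard [ 4.83349e+02 -1.88363e+02  6.10000e-02  3.93000e-01]
scene flap [ 5.23361e+02 -1.88768e+02  7.40000e-02  5.30000e-02]
```

```bash
python3 -m inch '[[[0.02,0,0.15],0,1],[[0,0,0.25],0,1],[[0,0,0.25],0,1],[[0,0,0.25],0,1],[[0,0,0.2],0,1],[[0,0,0.08],0,1],[[0,0,0],0,1],[[0,0,0],0,1],[[0,0,0],0,1],[[0,0,0],0,1]]'
python3 go.py 482.8 -188.6 29 1.659
python3 look.py 35.5 483 -191 b
python3 -c "
import cv2
a=cv2.imread('pics/scene_b.png')[110:290,60:290];cv2.imwrite('pics/b.png',cv2.resize(a,None,fx=3,fy=3,interpolation=2))"
```

```text
t: 10.55
eef_pos: [482.5, -187.6, 44.5]
tcp_rot: [3.141, 0.0, 1.659]
ft_force: [0.3, 0.7, -0.2]
opening: 0.108
grip_force: 30.0
t 10.55 pos [ 482.5 -187.6   44.5] rot [3.141 0.    1.659] F [ 0.3  0.7 -0.2] grip 29.999784529209137 0.10764558452305531
tool shift units [-0.017  0.003  0.258] turn 0.001
top guard missed
top flap [ 5.27078e+02 -1.91682e+02  1.28000e-01  2.69000e-01]
scene guard [ 4.82462e+02 -1.90035e+02  6.30000e-02  4.51000e-01]
scene flap [ 5.23707e+02 -1.90104e+02  9.50000e-02  4.50000e-02]
```

View pics/b.png

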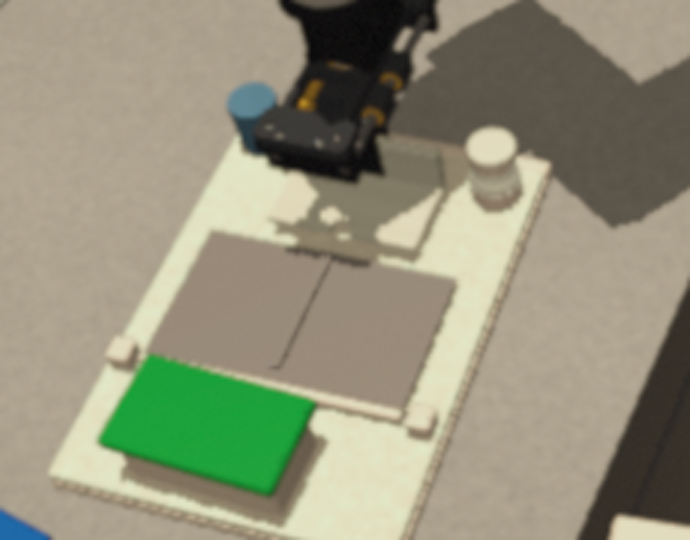

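The notch (crop 238, 345) lies on the extended ridge line, which starts at (258, 332), and both bystanders are clear. I lower towards the deck in front of the flap.

```bash
python3 -m inch '[[[-0.02,0,0.1],0,1],[[0,0,0.08],0,1],[[0,0,0.04],0,1],[[0,0,0.015],0,1],[[0,0,0.01],0,1],[[0,0,0.01],0,1],[[0,0,0],0,1],[[0,0,0],0,1],[[0,0,0],0,1],[[0,0,0],0,1]]'
python3 go.py 524.8 -184.9 29 1.659
```

```text
t: 12.1
eef_pos: [482.5, -188.7, 28.9]
tcp_rot: [3.141, -0.0, 1.659]
ft_force: [-0.4, 0.6, -1.9]
opening: 0.105
grip_force: 30.0
t 12.1 pos [ 482.5 -188.7   28.9] rot [ 3.141 -0.     1.659] F [-0.4  0.6 -1.9] grip 29.99965399503708 0.10466931961698347
tool shift units [ 0.002  0.707 -0.001] turn 0.001
```

```bash
python3 -m inch '[[[0,0.05,0],0,1],[[0,0.08,0],0,1],[[0,0.08,0],0,1],[[0,0.08,0],0,1],[[0,0.08,0],0,1],[[0,0.08,0],0,1],[[0,0.05,0],0,1],[[0,0.05,0],0,1],[[0,0.03,0],0,1],[[0,0,0],0,1]]'
python3 go.py 524.8 -184.9 29 1.659
```

```text
t: 13.35
eef_pos: [517.2, -185.7, 28.9]
tcp_rot: [3.142, -0.0, 1.659]
ft_force: [-0.0, -0.1, -1.7]
opening: 0.103
grip_force: 30.0
t 13.35 pos [ 517.2 -185.7   28.9] rot [ 3.142 -0.     1.659] F [-0.  -0.1 -1.7] grip 29.999853372573853 0.10331983653392815
tool shift units [ 0.001  0.127 -0.001] turn 0.002
```

```bash
python3 -m inch '[[[0,0.02,0],0,1],[[0,0.02,0],0,1],[[0,0.02,0],0,1],[[0,0.02,0],0,1],[[0,0.015,0],0,1],[[0,0.01,0],0,1],[[0,0,0.01],0,1],[[0,0,0.01],0,1],[[0,0,0],0,1],[[0,0,0],0,1]]'
python3 go.py 524.8 -184.9 29 1.659;python3 -c "
from h import *
p=eyes.read_camera('scene')
print([(d['score'],d['centre']) for d in eyes.spot_point('flap_edge',p)[:1]])
a=p['pixels'][110:290,60:290,::-1];cv2.imwrite('pics/c.png',cv2.resize(a,None,fx=3,fy=3,interpolation=2))"
```

```text
t: 14.6
eef_pos: [523.4, -185.1, 28.8]
tcp_rot: [3.141, 0.0, 1.659]
ft_force: [-4.3, 2.2, 14.1]
opening: 0.1
grip_force: 30.0
t 14.6 pos [ 523.4 -185.1   28.8] rot [3.141 0.    1.659] F [-4.3  2.2 14.1] grip 30.002693831920624 0.10049982501429369
tool shift units [ 0.002  0.023 -0.003] turn 0.003
[(0.92, [196.0, 172.3])]
```

View pics/c.png

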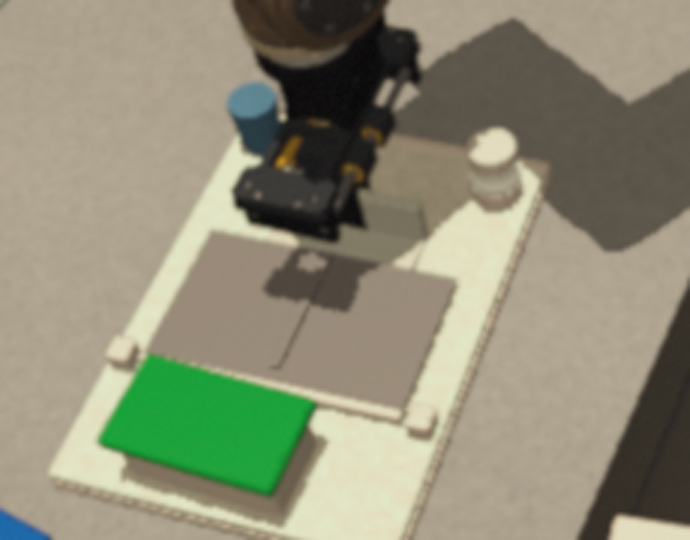

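The flap is down and unmoved (front edge at crop (235, 210) to (285, 455)), with the tongue under it. The guard presses on the deck with about 15 N. I nudge on to feel for the stop.

```bash
python3 -m inch '[[[0,0.01,0],0,1],[[0,0.01,0],0,1],[[0,0.01,0],0,1],[[0,0,0],0,1],[[0,0,0],0,1],[[0,0,0],0,1],[[0,0,0],0,1],[[0,0,0],0,1],[[0,0,0],0,1],[[0,0,0],0,1]]'
python3 go.py 524.8 -184.9 29 1.659
```

```text
t: 15.95
eef_pos: [523.6, -185.1, 28.8]
tcp_rot: [-3.139, -0.001, 1.659]
ft_force: [-15.0, -2.9, 19.3]
opening: 0.105
grip_force: 30.0
t 15.95 pos [ 523.6 -185.1   28.8] rot [-3.139e+00 -1.000e-03  1.659e+00] F [-15.   -2.9  19.3] grip 30.0219789147377 0.10518640498232983
tool shift units [ 0.001  0.021 -0.003] turn 0.005
```

The stop is felt: 1.8 mm commanded, 0.2 mm moved, 15 N. I relax the push slightly and check.

```bash
python3 -m inch '[[[0,-0.01,0],0,1],[[0,-0.01,0],0,1],[[0,0,0],0,1],[[0,0,0],0,1],[[0,0,0],0,1],[[0,0,0],0,1],[[0,0,0],0,1],[[0,0,0],0,1],[[0,0,0],0,1],[[0,0,0],0,1]]'
python3 go.py 524.8 -184.9 29 1.659; python3 -c "
from fit import *
p=eyes.read_camera('scene');im=cv2.resize(p['pixels'][:,:,::-1],None,fx=4,fy=4,interpolation=2)
for P,c,v in((GUARD[0],(0,0,255),(523.6,-187.8,.088)),(FLAP[0],(0,255,0),(524.2,-188,.088))):
    q=proj(p,tf(P,*v,20))*4+2;cv2.polylines(im,[cv2.convexHull(q.astype(np.int32))],True,c,1)
cv2.imwrite('pics/d.png',im[580:1000,460:1100])"
```

```text
t: 17.2
eef_pos: [523.5, -185.1, 28.8]
tcp_rot: [-3.141, 0.0, 1.659]
ft_force: [-6.7, -0.2, 15.5]
opening: 0.108
grip_force: 30.0
t 17.2 pos [ 523.5 -185.1   28.8] rot [-3.141  0.     1.659] F [-6.7 -0.2 15.5] grip 30.004573166370392 0.10757812986599495
tool shift units [ 0.002  0.021 -0.003] turn 0.004
```

View pics/d.png

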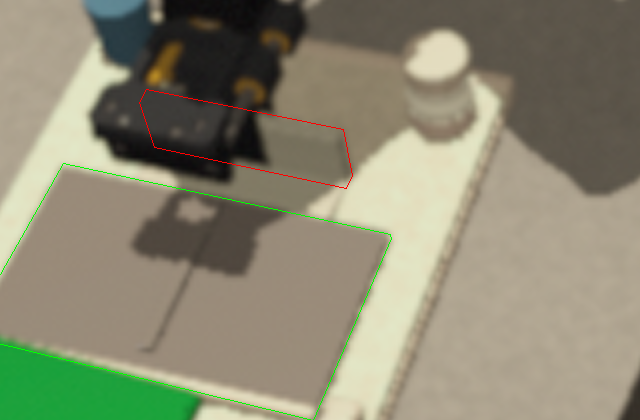

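The overlay matches: the leg's end at (180, 348) lies on the red model and the flap lies flat on the green one. The guard presses on the deck with over 15 N, so I hand in.

```bash
python3 -c "
from cell import env
print(env.job_done())"
```

```text
the job is handed in; nothing more can be done
None
```

The job is handed in at about 17 s: the guard is home against the stop under the closed flap, notch in line with the ridge by the camera overlay, still gripped and pressed on the deck with about 15 N; the verdict was not shown.

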